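# Unlatch the trimmings tote and hold its sprung gate wide open

### The job

Open the blue tote of trimmings for the person at the table: with its gate still shut, squeeze the red catch fully home first, and after that the yellow one. Then take the black post on the white gate, swing the gate towards the robot past its detent until it stands wide open, about square to the tote's front, and finish still holding it there, because its spring pulls it back if you let go. Leave the thread cone, button jar and pin tin where they stand.

Things in the scene. Friction and masses are not known exactly. Their poses are not given: they have to be found in the camera images.
- tote: open-topped blue tote, fixed, 320 mm wide (y), 220 mm deep (x). Origin: middle of its front face, on the table; x points into the tote, y along the front towards the gate hinge, z up. A white gate (250 x 100 x 10 mm) closes the front; over it a rail (x 0 to 24 mm, top 135 mm above the table) carries the catches. A steel sill 8 mm high reaches 88 mm out in front of the hinge end
- red_catch: red squeeze catch on the tote's front rail, 90 mm left or right of its middle (they swap sides). Origin: on the rail, centre of the black base plate (24 x 72 x 6 mm), 135 mm above the table; axes as the tote's. Two red tabs face each other along y: each 24 mm (x) by 12 mm thick (y), 6 to 40 mm above the origin; 56 mm over their outer faces at rest, 36 mm squeezed home
- yellow_catch: yellow squeeze catch on the tote's front rail, 90 mm left or right of its middle (they swap sides). Origin: on the rail, centre of the black base plate (24 x 72 x 6 mm), 135 mm above the table; axes as the tote's. Two yellow tabs face each other along y: each 24 mm (x) by 12 mm thick (y), 6 to 40 mm above the origin; 56 mm over their outer faces at rest, 36 mm squeezed home
- red_tab (a joint): travel (m) of each tab of the red catch: 0 = out, 0.010 = squeezed fully home. The two tabs move together, with about 6 N in all, and stay where left (no spring). A steel tongue in front of the -y tab blocks the gate until the tabs are 7 mm in
- yellow_tab (a joint): travel (m) of each tab of the yellow catch: 0 = out, 0.010 = squeezed fully home. The two tabs move together, with about 6 N in all, and stay where left (no spring). A steel tongue in front of the -y tab blocks the gate until the tabs are 7 mm in
- gate (a joint): gate angle (rad) about its upright hinge: 0 shut, grows as the free end swings out to the robot (clockwise from above); stop at 1.6. A spring pulls it shut, 0.3 N m per rad (3 N at the post when wide). A sprung ball in the sill (detent) resists at 0.57 to 0.7 rad, about 6 N more at the post; let go beyond, the gate falls back to rest on it at about 0.8
- gate_hinge (a point): point on the gate's upright hinge line at table height, 130 mm along the tote's y from its origin and 7 mm in front of its front face; axes as the tote's, fixed
- gate_post (a point): point on the axis of the black upright post, the gate's handle, 165 mm above the table: a round rod 20 mm across, from 50 to 190 mm above the table, 38 mm in front of the gate's mid-plane and 130 mm from the hinge along the gate. Axes turn with the gate (x from post to gate, y along the gate to the hinge)
- thread_cone: loose green cone of thread on a brown core, 64 mm across the foot, 95 mm high, standing in front of the tote beyond the gate's free end; origin under its centre. To be left alone
- button_jar: loose amber jar with white lid, 64 mm across, 85 mm high, standing beside the tote's hinge side; origin under its centre. To be left alone
- pin_tin: loose flat steel tin with a blue pin cushion, 72 mm across, 34 mm high, beside the tote's free-end side; origin under its centre. To be left alone

How it is judged:
By the outcome, as a careful person would: the job done as asked, in the order asked, and still so for the second after the job is handed in, while the arm keeps its last pose, push and grip.
It also fails if it takes over 53 s, if anything falls off the work surface, if the arm or the gripper's body presses on something with over 40 N, if the wrist force passes 120 N, or if a joint passes its speed limit or range.

### The arm

A 6-joint arm with a two-finger parallel gripper is mounted at the origin on the work surface. World frame = base frame: x ahead of the robot, y to its left, z up, the work surface at z = 0. Lengths are in m, angles in rad, forces in N, time in s.
With the tool pointing down it reaches from about 0.35 to 0.775 m from the base axis. Payload 5.5 kg.
Tool frame: the origin (TCP) lies between the finger pads; the fingertips stand 11 mm ahead of it and the grasp point (between the pads) lies 8 mm behind it (tips_ahead is the distance from the TCP to the fingertips, in m); z points along the fingers, y is the line along which they close (so a half turn about z gives the same grasp; the last joint's range is limited). The gripper opens to 85 mm and grips with 20 to 120 N. Pads are 22 mm wide; open, the fingers measure 114 mm over their backs; the gripper's body (76 mm by 85 mm) begins 54 mm behind the grasp point. The pads swing forward as they close: fully open they stand 13 mm farther back than shut.
Start: joints at [-1.401, 0.313, 0.046, 1.304, 0, 1.431], TCP at [0.175, -0.548, 0.242] pointing down, gripper open.
Joint ranges: [-2.76, 2.76], [-0.86, 1.69], [-1.03, 1.26], [-2.2, 2.34], [-1.47, 1.5], [-3.14, 3.14]. Speed limits (rad/s): [2.57, 2.57, 3.14, 3.14, 3.14, 3.14].

### API

Orientations are given as a unit quaternion [w, x, y, z].
In Python, from workcell import * gives the robot as it stands. The module is installed in compiled form; this text tells all that it offers.
- The arm moves only by the tool jog_arm, never from a script. Its argument "moves" is a list of rows, each an object with "fingers": the closure, from 0 (fully open) to 1 (shut); "slide": the shift along the tool's x, y, z in mm, a list of three; "angular": the turn, a rotation vector about the tool's x, y, z in degrees, a list of three. A call has 1 to 10 rows; each row is the pose to reach, as a shift and turn from the pose commanded when the call began, along the tool's axes at that moment; what a row does not reach only later rows make up. A row lasts 1/12 s, in which the tool goes at most 41.7 mm and 7.16 degrees, less where a joint would pass 70% of its speed; a pose out of reach is approached as far as the arm can. A call with a gripper value outside its range is refused whole. The fingers move at their own pace and stop on an object; "squeeze" is the grip in N (left out, the last holds). Time passes only in rows, so rows that repeat a pose let the fingers close. It gives the time, the measured TCP pose, the force, the opening and the grip force at its end, in the units of the state.
- get_state(): the state, without advancing time (a new reading comes with each control period).
- read_camera(name): name is "scene" or "top"; returns a dict with "color" (384x512x3 uint8, red, green, blue), "fovy" (degrees; the focal length in pixels is half the picture's height over the tangent of half this angle, whatever the lens; pixels are square), "cx", "cy" (the principal point, pixels), "D" ([k1, k2, p1, p2, k3] as OpenCV has them; the pictures are not rectified), "world_from_camera" (4x4, takes a point from camera to world coordinates). Camera axes: x right, y down, z forward; pixel columns grow to the right and rows downward; lengths in m; the calibration is good to about 2 mm. A picture is of the moment at which its call begins. There is no depth.
- hand_in(): hands the job in; it is judged then, once.
Trained networks look in a picture, given as the dict that the camera call returned (one of the last four; its "shot" number tells which), for a name from the list of things; names that differ only in an ending like _2 or _b are one class to them, and where a whole thing is asked for, a point or a joint stands for the part that bears it (a point fixed in the world has none). Each returns a list of dicts, best first, with "p" (0 to 1); they miss things now and then, are a little off and sometimes report something else, mostly with a low value. They report only what shows in the picture. A call takes as long as a camera call.
- look_for(target, picture): "point" ([column, row] in pixels, amid what is visible of it).
- tip_of(target, picture): "point" ([column, row] in pixels: a listed point, or the origin of a listed thing).
The state is a dict: "clock": time; "joint_pos": joint angles; "qvel": joint speeds; "tau": joint torques, N m; "tcp_pos": TCP position; "orientation": TCP orientation; "wrist_force": force on the tool from outside, world axes, zero at the start; "ft_torque": the same for the moment, N m; "finger_gap": finger opening in m; "grip_force": force on a finger pad.
Only numpy, scipy, OpenCV 4.12 (cv2) and the standard library are available. Lean on these libraries where they do the work, as an engineer would, in place of code of your own. Each camera call takes 0.05 s, during which the arm holds its last target. There are 200 camera calls.

## Working session

There is one attempt and no reset: what is moved stays moved. The work goes in short steps, Python scripts to look and compute and a tool call to move; the robot and the scene stay as the last step left them, time stands still between calls to the robot, and variables do not carry over. Pictures are saved under pics/ and viewed, at most 10 in all, crops included, and the job is handed in when it is done.

Besides the shell and the picture viewer there is one more tool, called after "Call:" by a JSON object that holds its "method" and its "body". jog_arm: Moves the arm, as the interface text tells. Its arguments: {"type":"object","properties":{"moves":{"type":"array","items":{"type":"object","properties":{"fingers":{"type":"number"},"slide":{"type":"array","items":{"type":"number"}},"angular":{"type":"array","items":{"type":"number"}}}}},"squeeze":{"type":"number"}},"required":["moves"]}

```bash
mkdir -p pics
cat > h.py <<'E'
from workcell import *
import numpy as np, cv2
from scipy.spatial.transform import Rotation as R
def K(p):
    h=p["color"].shape[0]; f=h/2/np.tan(np.radians(p["fovy"])/2)
    return np.array([[f,0,p["cx"]],[0,f,p["cy"]],[0,0,1]])
def at_z(p,px,z):
    u=cv2.undistortPoints(np.array([[px]],float),K(p),np.array(p["D"],float))[0,0]
    T=np.array(p["world_from_camera"]); d=T[:3,:3]@np.array([u[0],u[1],1]); o=T[:3,3]
    return o+d*(z-o[2])/d[2]
def proj(p,X):
    T=np.linalg.inv(np.array(p["world_from_camera"]))
    return cv2.projectPoints(np.array(X,float).reshape(-1,3),cv2.Rodrigues(T[:3,:3])[0],T[:3,3],K(p),np.array(p["D"],float))[0][:,0]
def Rt():
    q=get_state()["orientation"]; return R.from_quat([q[1],q[2],q[3],q[0]]).as_matrix()
def save(p,n): cv2.imwrite("pics/"+n+".png",cv2.cvtColor(p["color"],cv2.COLOR_RGB2BGR))
E
python3 - <<'E'
from h import *
np.set_printoptions(precision=4,suppress=True)
Z=dict(tote=0,red_catch=.135,yellow_catch=.135,gate_hinge=0,gate_post=.165,thread_cone=0,button_jar=0,pin_tin=0)
for c in("scene","top"):
    p=read_camera(c); save(p,c)
    print(c,p["world_from_camera"][:3,3] if hasattr(p["world_from_camera"],'shape') else p["world_from_camera"])
    for n,z in Z.items():
        for r in tip_of(n,p)[:2]: print(n,np.round(r["point"],1),round(r["p"],2),at_z(p,r["point"],z))
print(Rt())
E
```

```text
scene [ 1.098  -0.6067  0.708 ]
tote [279.8 204.9] 0.63 [0.6091 0.0874 0.    ]
red_catch [302.8 150.2] 0.71 [0.6059 0.1852 0.135 ]
yellow_catch [266.7 184.5] 0.56 [ 0.6306 -0.0043  0.135 ]
gate_hinge [298.4 183.3] 0.67 [0.5892 0.2061 0.    ]
gate_post [269.7 152.9] 0.57 [0.5746 0.0756 0.165 ]
thread_cone [186.9 239. ] 0.92 [ 0.5135 -0.176   0.    ]
pin_tin [229.2 256.3] 0.83 [ 0.6351 -0.1479  0.    ]
top [ 0.5029 -0.0082  1.1697]
tote [229.8 181.8] 0.82 [0.6057 0.0942 0.    ]
red_catch [191.9 176.3] 0.59 [0.6083 0.1749 0.135 ]
yellow_catch [268.8 163.5] 0.7 [ 0.6375 -0.0129  0.135 ]
yellow_catch [326.7 210.8] 0.53 [ 0.5209 -0.1515  0.135 ]
gate_hinge [186.  187.7] 0.87 [0.5907 0.215  0.    ]
gate_post [231.1 191.3] 0.9 [0.5686 0.0768 0.165 ]
thread_cone [326.8 213.7] 0.92 [ 0.5154 -0.1703  0.    ]
thread_cone [230.8 189.5] 0.29 [0.5844 0.0916 0.    ]
button_jar [139.2 176.3] 0.7 [0.6237 0.3452 0.    ]
pin_tin [320.1 172.1] 0.79 [ 0.6297 -0.1542  0.    ]
pin_tin [233.4 183.2] 0.51 [0.6017 0.0843 0.    ]
[[ 0.9524  0.3048 -0.    ]
 [ 0.3048 -0.9524 -0.0001]
 [-0.      0.0001 -1.    ]]
```

Run:
```python
import cv2
a=cv2.imread("pics/top.png")[120:270,110:360];b=cv2.imread("pics/scene.png")[90:290,150:370]
cv2.imwrite("pics/c1.png",cv2.resize(a,None,fx=3,fy=3,interpolation=cv2.INTER_CUBIC))
cv2.imwrite("pics/c2.png",cv2.resize(b,None,fx=3,fy=3,interpolation=cv2.INTER_CUBIC)[:600,:800])
```

```text
(no output)
```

View pics/c1.png

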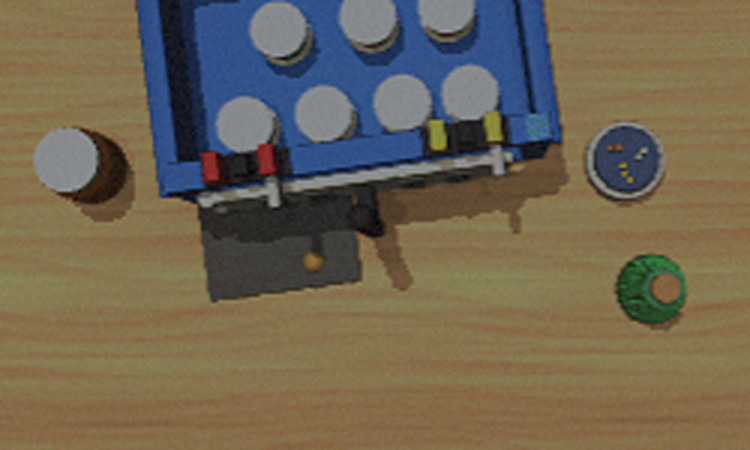

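View pics/c2.png

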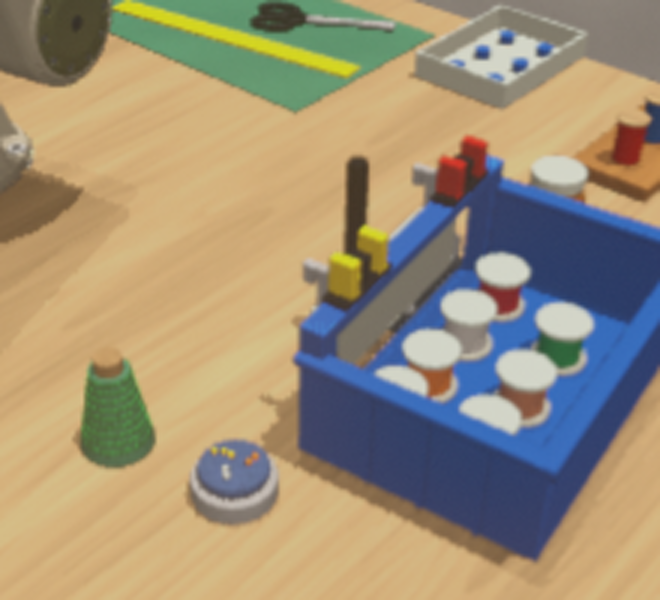

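```bash
cat >> h.py <<'E'
from scipy.optimize import least_squares
def blob(p,col,box):
    hsv=cv2.cvtColor(p["color"],cv2.COLOR_RGB2HSV); h,s,v=[hsv[...,i].astype(int) for i in range(3)]
    m=((h<6)|(h>174)) if col=="red" else ((h>22)&(h<34))
    m=(m&(s>150)&(v>70)).astype(np.uint8); q=np.zeros_like(m); a,b,c,d=box; q[b:d,a:c]=m[b:d,a:c]
    n,_,st,ce=cv2.connectedComponentsWithStats(q); return [(st[i,4],ce[i]) for i in range(1,n) if st[i,4]>8]
def W(t,X):
    c,s=np.cos(t[2]),np.sin(t[2]); X=np.atleast_2d(X)
    return np.c_[t[0]+c*X[:,0]-s*X[:,1],t[1]+s*X[:,0]+c*X[:,1],X[:,2]]
def tabc(p,t,yc,sg,trav=0):
    y=yc+sg*(.022-trav)
    B=[[x,y+dy,z] for x in(-0,.024) for dy in(-.006,.006) for z in(.141,.175)]
    h=cv2.convexHull(proj(p,W(t,B)).astype(np.float32)); m=cv2.moments(h); return np.array([m["m10"],m["m01"]])/m["m00"],m["m00"]
E
python3 - <<'E'
from h import *
np.set_printoptions(precision=4,suppress=True)
P={"top":read_camera("top"),"scene":read_camera("scene")}
box={"top":(165,150,290,190),"scene":(245,130,320,195)}
obs=[]
for c,p in P.items():
  for col,yc in(("red",.09),("yellow",-.09)):
    b=blob(p,col,box[c]); print(c,col,b)
    b=sorted(b,key=lambda q:-q[1][0])
    if len(b)==2:
        # descending column: top -> -y first ; scene: +y first
        sg=(-1,1) if c=="top" else (1,-1)
        for (a,ce),s in zip(b,sg): obs.append((c,yc,s,ce))
for sel in (("top",),("scene",),("top","scene")):
  o=[k for k in obs if k[0] in sel]
  if not o: continue
  f=lambda t:np.concatenate([tabc(P[c],t,yc,s)[0]-ce for c,yc,s,ce in o])
  r=least_squares(f,[.607,.09,.15]); print(sel,r.x,r.fun)
  t=r.x; print(W(t,[[0.012,.09,.135],[.012,-.09,.135],[-.007,.13,0],[-.045-.0,0,.165]]))
E
```

```text
top red [(np.int32(52), array([198.0962, 172.6538])), (np.int32(49), array([179.5102, 175.1837]))]
top yellow [(np.int32(19), array([273.8421, 160.3684]))]
scene red [(np.int32(57), array([308.0877, 140.9298])), (np.int32(104), array([300.3365, 148.5769])), (np.int32(27), array([317.2963, 189.3704]))]
scene yellow [(np.int32(93), array([274.0968, 171.4301])), (np.int32(129), array([264.7752, 180.9535]))]
('top',) [0.6132 0.0873 0.1508] [-0.2209 -0.2011  0.1893  0.2421]
[[0.6115 0.1781 0.135 ]
 [0.6386 0.0001 0.135 ]
 [0.5867 0.2148 0.    ]
 [0.5687 0.0806 0.165 ]]
('scene',) [0.6083 0.0892 0.15  ] [ 0.0013  0.349   0.1952 -0.2545]
[[0.6067 0.18   0.135 ]
 [0.6336 0.002  0.135 ]
 [0.582  0.2167 0.    ]
 [0.5638 0.0825 0.165 ]]
('top', 'scene') [0.6116 0.0875 0.1482] [-0.292   0.3956  0.1095  0.7913  0.5623  1.1372  0.7188  0.5739]
[[0.6102 0.1783 0.135 ]
 [0.6367 0.0002 0.135 ]
 [0.5855 0.215  0.    ]
 [0.5671 0.0808 0.165 ]]
```

Call:
{"method": "jog_arm", "body": {"moves": [{"fingers":0,"slide":[636,-560,5],"angular":[0,0,9]},{"fingers":0,"slide":[636,-560,5],"angular":[0,0,9]},{"fingers":0,"slide":[636,-560,5],"angular":[0,0,9]},{"fingers":0,"slide":[636,-560,5],"angular":[0,0,9]},{"fingers":0,"slide":[636,-560,5],"angular":[0,0,9]},{"fingers":0,"slide":[636,-560,5],"angular":[0,0,9]},{"fingers":0,"slide":[636,-560,5],"angular":[0,0,9]},{"fingers":0,"slide":[636,-560,5],"angular":[0,0,9]},{"fingers":0,"slide":[636,-560,5],"angular":[0,0,9]},{"fingers":0,"slide":[636,-560,5],"angular":[0,0,9]}]}}

```text
clock: 1.83
tcp_pos: [0.3898, -0.1883, 0.2402]
orientation: [0.0, 0.997, 0.076, 0.0]
wrist_force: [0.3, -0.4, 0.1]
finger_gap: 0.0856
grip_force: 0.0
```

```bash
cat >> h.py <<'E'
def go(X,yaw):
    s=get_state(); M=Rt(); cur=np.arctan2(M[1,0],M[0,0])
    print("t",round(s["clock"],2),"tcp",np.round(s["tcp_pos"],4),"yaw",round(np.degrees(cur),2),"slide",np.round(M.T@(np.array(X)-s["tcp_pos"])*1000,1),"turn z",round(np.degrees(cur-yaw),2),"gap",s["finger_gap"],"F",np.round(s["wrist_force"],1),"j",np.round(s["joint_pos"],2), "tilt",M[2])
E
python3 -c "
from h import *
go([.610,.179,.235],.149)"
```

```text
t 1.83 tcp [ 0.3898 -0.1883  0.2402] yaw 8.73 slide [ 273.4 -329.6    5.1] turn z 0.19 gap 0.08564360604274844 F [ 0.3 -0.4  0.1] j [-0.64  0.04 -0.3   1.24 -0.    2.35] tilt [ 7.39459723e-04  8.34331352e-04 -9.99999379e-01]
```

Call:
{"method": "jog_arm", "body": {"moves": [{"fingers":0,"slide":[27,-33,0],"angular":[0,0,-7]},{"fingers":0,"slide":[54,-66,0],"angular":[0,0,-14]},{"fingers":0,"slide":[81,-99,0],"angular":[0,0,-21]},{"fingers":0,"slide":[108,-132,0],"angular":[0,0,-28]},{"fingers":0,"slide":[135,-165,0],"angular":[0,0,-35]},{"fingers":0,"slide":[162,-198,0],"angular":[0,0,-42]},{"fingers":0,"slide":[189,-231,0],"angular":[0,0,-49]},{"fingers":0,"slide":[216,-264,0],"angular":[0,0,-56]},{"fingers":0,"slide":[243,-297,0],"angular":[0,0,-63]},{"fingers":0,"slide":[270,-330,0],"angular":[0,0,-70]}]}}

```text
clock: 2.67
tcp_pos: [0.6016, 0.1709, 0.2399]
orientation: [0.0, 0.771, 0.637, 0.0]
wrist_force: [0.3, -0.6, -0.0]
finger_gap: 0.0852
grip_force: 0.0
```

Call:
{"method": "jog_arm", "body": {"moves": [{"fingers":0,"angular":[0,0,-70]},{"fingers":0,"angular":[0,0,-70]},{"fingers":0,"angular":[0,0,-70]},{"fingers":0,"angular":[0,0,-70]},{"fingers":0,"angular":[0,0,-70]},{"fingers":0,"angular":[0,0,-70]},{"fingers":0,"angular":[0,0,-70]},{"fingers":0,"angular":[0,0,-70]},{"fingers":0,"angular":[0,0,-70]},{"fingers":0,"angular":[0,0,-70]}]}}

```text
schema error: expected keys fingers, slide, angular
```

```bash
python3 -c "
from h import *
go([.610,.179,.205],.149+np.pi)"
```

```text
t 2.67 tcp [0.6016 0.1709 0.2399] yaw 79.11 slide [ 9.6  6.7 34.9] turn z -109.42 gap 0.08522621253177858 F [ 0.3 -0.6 -0. ] j [ 0.15  0.41  0.19  1.34 -0.    1.91] tilt [-6.15786242e-05  4.92348420e-04 -9.99999877e-01]
```

Call:
{"method": "jog_arm", "body": {"moves": [{"fingers":0,"slide":[2,3,0],"angular":[0,0,-7]},{"fingers":0,"slide":[2,3,0],"angular":[0,0,-14]},{"fingers":0,"slide":[2,3,0],"angular":[0,0,-21]},{"fingers":0,"slide":[2,3,0],"angular":[0,0,-28]},{"fingers":0,"slide":[2,3,0],"angular":[0,0,-35]},{"fingers":0,"slide":[2,3,0],"angular":[0,0,-42]},{"fingers":0,"slide":[2,3,0],"angular":[0,0,-49]},{"fingers":0,"slide":[2,3,0],"angular":[0,0,-56]},{"fingers":0,"slide":[2,3,0],"angular":[0,0,-63]},{"fingers":0,"slide":[2,3,0],"angular":[0,0,-70]}]}}

```text
clock: 3.5
tcp_pos: [0.6042, 0.1702, 0.2397]
orientation: [-0.0, 0.266, 0.964, -0.0]
wrist_force: [-0.4, 0.6, -0.6]
finger_gap: 0.0856
grip_force: 0.0
```

Call:
{"method": "jog_arm", "body": {"moves": [{"fingers":0,"slide":[0,0,0],"angular":[0,0,-7]},{"fingers":0,"slide":[0,0,0],"angular":[0,0,-14]},{"fingers":0,"slide":[0,0,0],"angular":[0,0,-21]},{"fingers":0,"slide":[0,0,0],"angular":[0,0,-28]},{"fingers":0,"slide":[0,0,0],"angular":[0,0,-35]},{"fingers":0,"slide":[0,0,0],"angular":[0,0,-40]},{"fingers":0,"slide":[0,0,0],"angular":[0,0,-40]},{"fingers":0,"slide":[0,0,0],"angular":[0,0,-40]}]}}

```text
clock: 4.17
tcp_pos: [0.6042, 0.1702, 0.2398]
orientation: [-0.0, -0.075, 0.997, -0.0]
wrist_force: [0.9, 0.6, -0.0]
finger_gap: 0.0855
grip_force: 0.0
```

```bash
python3 -c "
from h import *
go([.610,.179,.195],.149+np.pi)
p=read_camera('top');save(p,'t2')
t=[.6115,.088,.149]
cv2.imwrite('pics/t2.png',cv2.resize(cv2.imread('pics/t2.png')[100:250,130:330],None,fx=3,fy=3))
p=read_camera('scene');save(p,'s2')
cv2.imwrite('pics/s2.png',cv2.resize(cv2.imread('pics/s2.png')[60:220,200:380],None,fx=3,fy=3))
"
```

```text
t 4.17 tcp [0.6042 0.1702 0.2398] yaw -171.4 slide [-7.   7.9 44.8] turn z -359.94 gap 0.08546509787005753 F [ 0.9  0.6 -0. ] j [ 0.15  0.42  0.19  1.35 -0.   -0.  ] tilt [ 5.60889471e-05 -9.54967497e-05 -9.99999994e-01]
```

View pics/s2.png

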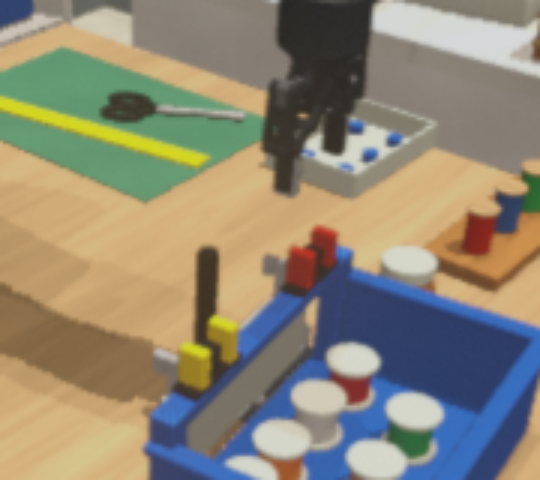

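Call:
{"method": "jog_arm", "body": {"moves": [{"fingers":0,"slide":[-7,8,20],"angular":[0,0,0]},{"fingers":0,"slide":[-7,8,40],"angular":[0,0,0]},{"fingers":0,"slide":[-7,8,60],"angular":[0,0,0]},{"fingers":0,"slide":[-7,8,72],"angular":[0,0,0]},{"fingers":0,"slide":[-7,8,82],"angular":[0,0,0]},{"fingers":0,"slide":[-7,8,82],"angular":[0,0,0]}]}}

```text
clock: 4.77
tcp_pos: [0.6086, 0.1789, 0.1553]
orientation: [-0.002, -0.076, 0.997, -0.0]
wrist_force: [-0.3, -0.4, 0.2]
finger_gap: 0.0855
grip_force: 0.0
```

```bash
python3 -c "
from h import *
go([.610,.179,.158],.149+np.pi)
p=read_camera('scene');save(p,'s3')
cv2.imwrite('pics/s3.png',cv2.resize(cv2.imread('pics/s3.png')[90:200,230:350],None,fx=5,fy=5))
"
```

```text
t 4.77 tcp [0.6086 0.1789 0.1553] yaw -171.3 slide [-1.4 -0.1 -2.7] turn z -359.84 gap 0.0855165527166107 F [-0.3 -0.4  0.2] j [ 0.16  0.47  0.06  1.17 -0.    0.01] tilt [ 3.97397854e-03 -1.09760291e-04 -9.99992098e-01]
```

View pics/s3.png

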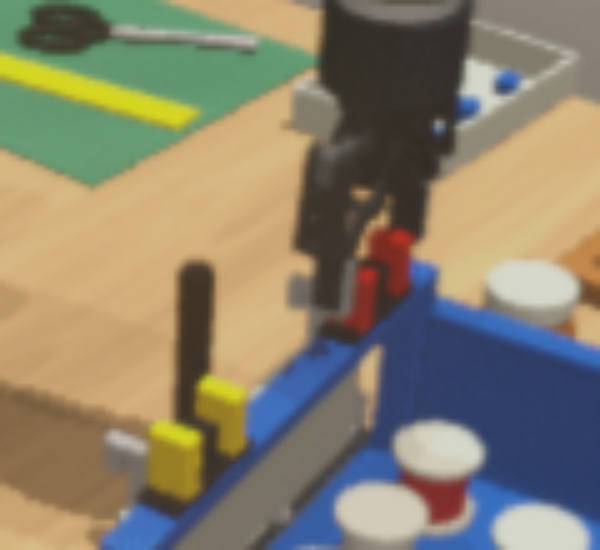

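Call:
{"method": "jog_arm", "body": {"moves": [{"fingers":0.3,"slide":[-1,0,-2],"angular":[0,0,0]},{"fingers":0.5,"slide":[-1,0,-2],"angular":[0,0,0]},{"fingers":0.6,"slide":[-1,0,-2],"angular":[0,0,0]},{"fingers":0.7,"slide":[-1,0,-2],"angular":[0,0,0]},{"fingers":0.7,"slide":[-1,0,-2],"angular":[0,0,0]},{"fingers":0.7,"slide":[-1,0,-2],"angular":[0,0,0]},{"fingers":0.7,"slide":[-1,0,-2],"angular":[0,0,0]},{"fingers":0.7,"slide":[-1,0,-2],"angular":[0,0,0]}], "squeeze": 30}}

```text
clock: 5.48
tcp_pos: [0.6128, 0.1777, 0.1628]
orientation: [0.003, -0.075, 0.997, -0.001]
wrist_force: [0.9, -5.9, 6.7]
finger_gap: 0.0345
grip_force: 31.1
```

Call:
{"method": "jog_arm", "body": {"moves": [{"fingers":0.8,"slide":[0,0,0],"angular":[0,0,0]},{"fingers":0.8,"slide":[0,0,0],"angular":[0,0,0]},{"fingers":0.8,"slide":[0,0,0],"angular":[0,0,0]}], "squeeze": 50}}

```text
clock: 5.73
tcp_pos: [0.6128, 0.1777, 0.1631]
orientation: [0.003, -0.075, 0.997, -0.001]
wrist_force: [-1.2, -5.3, 9.1]
finger_gap: 0.0336
grip_force: 50.5
```

Call:
{"method": "jog_arm", "body": {"moves": [{"fingers":0,"slide":[0,0,0],"angular":[0,0,0]},{"fingers":0,"slide":[0,0,0],"angular":[0,0,0]},{"fingers":0,"slide":[0,0,0],"angular":[0,0,0]},{"fingers":0,"slide":[0,0,0],"angular":[0,0,0]},{"fingers":0,"slide":[0,0,0],"angular":[0,0,0]},{"fingers":0,"slide":[0,0,-30],"angular":[0,0,0]},{"fingers":0,"slide":[0,0,-60],"angular":[0,0,0]},{"fingers":0,"slide":[0,0,-80],"angular":[0,0,0]},{"fingers":0,"slide":[0,0,-80],"angular":[0,0,0]}]}}

```text
clock: 6.48
tcp_pos: [0.613, 0.1799, 0.2452]
orientation: [0.004, -0.076, 0.997, 0.0]
wrist_force: [0.4, 0.1, -0.3]
finger_gap: 0.0853
grip_force: 0.0
```

```bash
python3 -c "
from h import *
go([.636,.0,.238],.149+np.pi)
"
```

```text
t 6.48 tcp [0.613  0.1799 0.2452] yaw -171.23 slide [   4.8 -181.3    7.1] turn z -359.77 gap 0.08531164675715279 F [ 0.4  0.1 -0.3] j [0.16 0.43 0.23 1.36 0.   0.01] tilt [-8.15510496e-03  1.35310431e-04 -9.99966737e-01]
```

Call:
{"method": "jog_arm", "body": {"moves": [{"fingers":0,"slide":[1,-36,0],"angular":[0,0,0]},{"fingers":0,"slide":[2,-73,0],"angular":[0,0,0]},{"fingers":0,"slide":[3,-110,0],"angular":[0,0,0]},{"fingers":0,"slide":[4,-147,0],"angular":[0,0,0]},{"fingers":0,"slide":[5,-184,0],"angular":[0,0,0]},{"fingers":0,"slide":[5,-184,0],"angular":[0,0,0]},{"fingers":0,"slide":[5,-184,30],"angular":[0,0,0]},{"fingers":0,"slide":[5,-184,60],"angular":[0,0,0]},{"fingers":0,"slide":[5,-184,84],"angular":[0,0,0]},{"fingers":0,"slide":[5,-184,84],"angular":[0,0,0]}]}}

```text
clock: 7.32
tcp_pos: [0.6301, -0.0026, 0.1494]
orientation: [-0.005, -0.076, 0.997, 0.001]
wrist_force: [-1.4, -0.5, -0.6]
finger_gap: 0.0854
grip_force: 0.0
```

```bash
python3 -c "
from h import *
go([.636,-.003,.160],.149+np.pi)
p=read_camera('scene');save(p,'s4')
cv2.imwrite('pics/s4.png',cv2.resize(cv2.imread('pics/s4.png')[90:210,210:340],None,fx=5,fy=5))
"
```

```text
t 7.32 tcp [ 0.6301 -0.0026  0.1494] yaw -171.26 slide [ -5.6  -1.2 -10.7] turn z -359.79 gap 0.08541571234493059 F [-1.4 -0.5 -0.6] j [-0.13  0.47  0.04  1.16  0.   -0.28] tilt [ 0.01003876  0.00305024 -0.99994496]
```

View pics/s4.png

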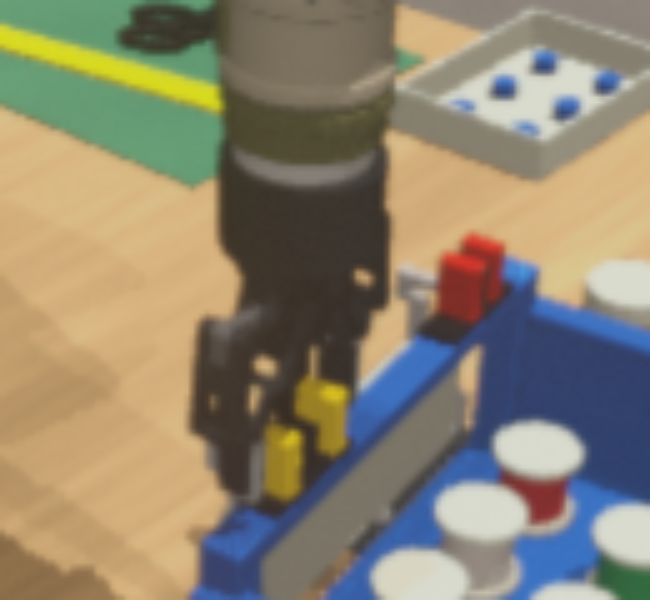

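Call:
{"method": "jog_arm", "body": {"moves": [{"fingers":0,"slide":[0,0,0],"angular":[0,0,0]},{"fingers":0,"slide":[0,0,0],"angular":[0,0,0]},{"fingers":0,"slide":[0,0,0],"angular":[0,0,0]},{"fingers":0,"slide":[0,0,0],"angular":[0,0,0]}]}}

```text
clock: 7.7
tcp_pos: [0.6351, -0.0033, 0.1577]
orientation: [0.002, -0.076, 0.997, -0.0]
wrist_force: [-0.7, -0.2, 1.0]
finger_gap: 0.0853
grip_force: 0.0
```

Call:
{"method": "jog_arm", "body": {"moves": [{"fingers":0.3,"slide":[0,0,-1],"angular":[0,0,0]},{"fingers":0.5,"slide":[0,0,-1],"angular":[0,0,0]},{"fingers":0.6,"slide":[0,0,-1],"angular":[0,0,0]},{"fingers":0.7,"slide":[0,0,-1],"angular":[0,0,0]},{"fingers":0.7,"slide":[0,0,-1],"angular":[0,0,0]},{"fingers":0.7,"slide":[0,0,-1],"angular":[0,0,0]},{"fingers":0.7,"slide":[0,0,-1],"angular":[0,0,0]},{"fingers":0.8,"slide":[0,0,-1],"angular":[0,0,0]},{"fingers":0.8,"slide":[0,0,-1],"angular":[0,0,0]},{"fingers":0.8,"slide":[0,0,-1],"angular":[0,0,0]}], "squeeze": 50}}

```text
clock: 8.53
tcp_pos: [0.6342, -0.0012, 0.1588]
orientation: [0.001, -0.077, 0.997, 0.002]
wrist_force: [-2.5, 7.2, 9.2]
finger_gap: 0.0337
grip_force: 52.1
```

Call:
{"method": "jog_arm", "body": {"moves": [{"fingers":0,"slide":[0,0,0],"angular":[0,0,0]},{"fingers":0,"slide":[0,0,0],"angular":[0,0,0]},{"fingers":0,"slide":[0,0,0],"angular":[0,0,0]},{"fingers":0,"slide":[0,0,0],"angular":[0,0,0]},{"fingers":0,"slide":[0,0,0],"angular":[0,0,0]},{"fingers":0,"slide":[0,0,-30],"angular":[0,0,0]},{"fingers":0,"slide":[0,0,-60],"angular":[0,0,0]},{"fingers":0,"slide":[0,0,-90],"angular":[0,0,0]},{"fingers":0,"slide":[0,0,-90],"angular":[0,0,0]},{"fingers":0,"slide":[0,0,-90],"angular":[0,0,0]}]}}

```text
clock: 9.37
tcp_pos: [0.6354, -0.0037, 0.2493]
orientation: [0.002, -0.076, 0.997, -0.001]
wrist_force: [-0.6, 0.3, 0.1]
finger_gap: 0.0856
grip_force: 0.0
```

```bash
python3 -c "
from h import *
go([.567,.079,.25],.149+np.pi)
for c in ('scene','top'):
  p=read_camera(c);save(p,c+'5')
  for r in tip_of('gate_post',p)[:1]: print(c,r['point'],r['p'],at_z(p,r['point'],.165))
cv2.imwrite('pics/s5.png',cv2.resize(cv2.imread('pics/scene5.png')[90:210,210:340],None,fx=5,fy=5))
"
```

```text
t 9.37 tcp [ 0.6354 -0.0037  0.2493] yaw -171.27 slide [55.  92.2 -1.1] turn z -359.8 gap 0.08563769709521561 F [-0.6  0.3  0.1] j [-0.13  0.43  0.23  1.37 -0.   -0.28] tilt [-0.00474767 -0.00160825 -0.99998744]
scene [267.5, 152.4] 0.82 [0.56872859 0.07373013 0.165     ]
```

View pics/s5.png

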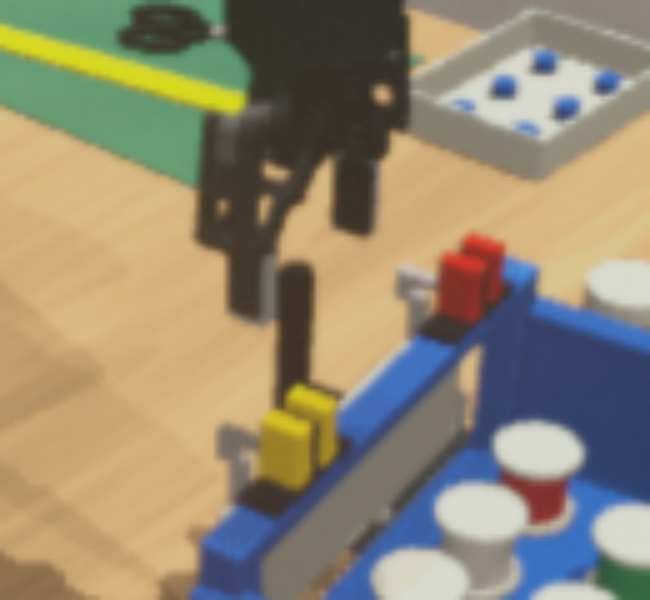

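Call:
{"method": "jog_arm", "body": {"moves": [{"fingers":0.35,"slide":[18,30,0],"angular":[0,0,0]},{"fingers":0.35,"slide":[36,60,0],"angular":[0,0,0]},{"fingers":0.35,"slide":[54,91,0],"angular":[0,0,0]},{"fingers":0.35,"slide":[54,91,0],"angular":[0,0,0]},{"fingers":0.35,"slide":[54,91,25],"angular":[0,0,0]},{"fingers":0.35,"slide":[54,91,50],"angular":[0,0,0]},{"fingers":0.35,"slide":[54,91,75],"angular":[0,0,0]},{"fingers":0.35,"slide":[54,91,89],"angular":[0,0,0]},{"fingers":0.35,"slide":[54,91,89],"angular":[0,0,0]},{"fingers":0.35,"slide":[54,91,89],"angular":[0,0,0]}]}}

```text
clock: 10.4
tcp_pos: [0.5657, 0.0782, 0.1564]
orientation: [-0.002, -0.076, 0.997, 0.0]
wrist_force: [-0.2, -0.3, 0.3]
finger_gap: 0.0555
grip_force: 0.0
```

```bash
python3 -c "
from h import *
go([.568,.078,.158],.149+np.pi)
p=read_camera('scene');save(p,'s6')
cv2.imwrite('pics/s6.png',cv2.resize(cv2.imread('pics/s6.png')[90:210,210:340],None,fx=5,fy=5))
"
```

```text
t 10.4 tcp [0.5657 0.0782 0.1564] yaw -171.25 slide [-2.2 -0.5 -1.6] turn z -359.79 gap 0.05546446013071054 F [-0.2 -0.3  0.3] j [-0.    0.35 -0.12  1.11 -0.   -0.16] tilt [ 3.52669407e-03  3.64314511e-04 -9.99993715e-01]
```

View pics/s6.png

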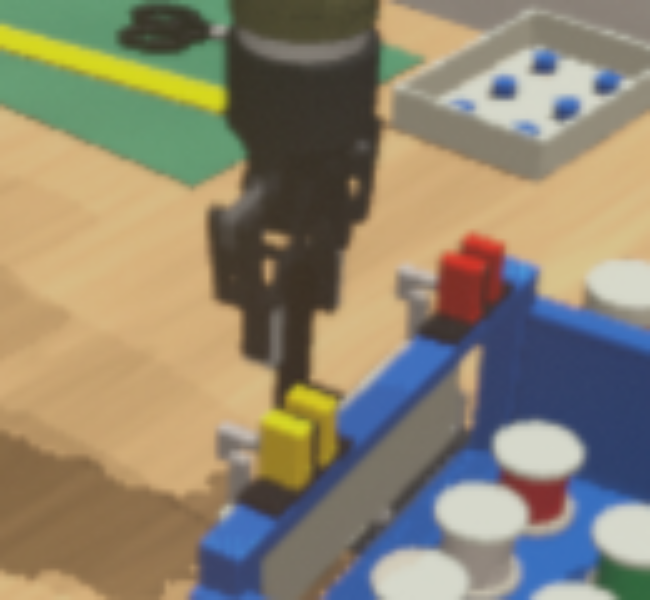

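Call:
{"method": "jog_arm", "body": {"moves": [{"fingers":0.7,"slide":[-1,0,0],"angular":[0,0,0]},{"fingers":0.85,"slide":[-1,0,0],"angular":[0,0,0]},{"fingers":1,"slide":[-1,0,0],"angular":[0,0,0]},{"fingers":1,"slide":[-1,0,0],"angular":[0,0,0]},{"fingers":1,"slide":[-1,0,0],"angular":[0,0,0]},{"fingers":1,"slide":[-1,0,0],"angular":[0,0,0]},{"fingers":1,"slide":[-1,0,0],"angular":[0,0,0]},{"fingers":1,"slide":[-1,0,0],"angular":[0,0,0]}], "squeeze": 80}}

```text
clock: 11.12
tcp_pos: [0.5684, 0.081, 0.1595]
orientation: [0.001, -0.077, 0.997, 0.002]
wrist_force: [-0.2, 8.5, 4.6]
finger_gap: 0.0181
grip_force: 77.9
```

```bash
python3 -c "
from h import *
s=get_state();M=Rt()
go([.568,.078,.158],.149+np.pi)
H=W([.6115,.088,.149],[-.007,.13,0])[0]; c=s['tcp_pos']
v=(np.array(c)-H)[:2]; print('H',H,'r',np.hypot(*v),'(136 nominal)')
for d in range(0,100,6):
  a=-np.radians(d); w=np.array([np.cos(a)*v[0]-np.sin(a)*v[1],np.sin(a)*v[0]+np.cos(a)*v[1]])
  print(d,np.round(M.T@np.r_[w-v,0]*1000,1), np.round(H[:2]+w,3))
"
```

```text
t 11.12 tcp [0.5684 0.081  0.1595] yaw -171.15 slide [ 0.8 -2.9  1.4] turn z -359.69 gap 0.01809871512512829 F [-0.2  8.5  4.6] j [-0.    0.35 -0.11  1.11  0.   -0.16] tilt [-0.00330525  0.00419323 -0.99998575]
H [0.58527915 0.21552046 0.        ] r 0.13560218293343013 (136 nominal)
0 [0. 0. 0.] [0.568 0.081]
6 [13.4  4.6 -0. ] [0.554 0.083]
12 [26.3 10.6 -0. ] [0.541 0.087]
18 [38.4 17.9 -0.1] [0.528 0.093]
24 [49.8 26.5 -0.1] [0.515 0.099]
30 [60.2 36.2 -0. ] [0.503 0.107]
36 [69.5 46.9 -0. ] [0.493 0.117]
42 [77.6 58.5 -0. ] [0.483 0.127]
48 [84.5 70.9  0. ] [0.474 0.138]
54 [90.  84.   0.1] [0.466 0.15 ]
60 [94.2 97.6  0.1] [0.46  0.163]
66 [9.690e+01 1.115e+02 1.000e-01] [0.455 0.176]
72 [ 98.1 125.6   0.2] [0.452 0.19 ]
78 [ 97.9 139.8   0.3] [0.45  0.204]
84 [ 96.1 153.9   0.3] [0.45  0.218]
90 [ 92.9 167.7   0.4] [0.451 0.232]
96 [ 88.3 181.2   0.5] [0.453 0.246]
```

Call:
{"method": "jog_arm", "body": {"moves": [{"fingers":1,"slide":[0,3,0],"angular":[0,0,0]},{"fingers":1,"slide":[13,7,0],"angular":[0,0,6]},{"fingers":1,"slide":[26,13,0],"angular":[0,0,12]},{"fingers":1,"slide":[38,21,0],"angular":[0,0,18]},{"fingers":1,"slide":[50,29,0],"angular":[0,0,24]},{"fingers":1,"slide":[50,29,0],"angular":[0,0,24]},{"fingers":1,"slide":[50,29,0],"angular":[0,0,24]},{"fingers":1,"slide":[50,29,0],"angular":[0,0,24]}]}}

```text
clock: 11.78
tcp_pos: [0.5157, 0.0999, 0.1594]
orientation: [0.002, 0.132, 0.991, 0.001]
wrist_force: [1.8, 2.3, 7.6]
finger_gap: 0.0185
grip_force: 79.6
```

```bash
cat > arc.py <<'E'
from h import *
s=get_state();M=Rt()
go([.568,.078,.158],.149+np.pi); print(s['grip_force'])
H=W([.6115,.088,.149],[-.007,.13,0])[0]; c=np.array(s['tcp_pos'])
v=(c-H)[:2]; print('r',np.hypot(*v)); v0=np.array([.5684,.081])-H[:2]
d0=np.degrees(np.arctan2(v0[1],v0[0])-np.arctan2(v[1],v[0])); print('gate deg',d0)
for d in range(int(d0)//6*6+6,97,6):
  a=-np.radians(d); w=np.array([np.cos(a)*v0[0]-np.sin(a)*v0[1],np.sin(a)*v0[0]+np.cos(a)*v0[1]])
  print(d,np.round(M.T@np.r_[w-v,0]*1000,1))
E
python3 arc.py
```

```text
t 11.78 tcp [0.5157 0.0999 0.1594] yaw 164.83 slide [-56.2  -7.5   1.7] turn z -23.71 gap 0.01847117584450562 F [1.8 2.3 7.6] j [ 0.04  0.25 -0.24  1.07  0.    0.3 ] tilt [-0.00404997  0.00173001 -0.9999903 ]
79.56170797348022
r 0.1349136823140258
gate deg 23.883926709950163
24 [ 0.4 -0.6 -0. ]
30 [13.9  4.1 -0. ]
36 [26.7 10.  -0.1]
42 [38.9 17.4 -0.1]
48 [50.2 25.9 -0.2]
54 [60.6 35.6 -0.2]
60 [69.9 46.3 -0.2]
66 [78.1 57.9 -0.2]
72 [85.  70.3 -0.2]
78 [90.5 83.4 -0.2]
84 [94.7 96.9 -0.2]
90 [ 97.4 110.9  -0.2]
96 [ 98.6 125.   -0.2]
```

Low forces, tracking well; through the detent.

Call:
{"method": "jog_arm", "body": {"moves": [{"fingers":1,"slide":[14,4,0],"angular":[0,0,6]},{"fingers":1,"slide":[27,10,0],"angular":[0,0,12]},{"fingers":1,"slide":[39,17,0],"angular":[0,0,18]},{"fingers":1,"slide":[50,26,0],"angular":[0,0,24]},{"fingers":1,"slide":[61,36,0],"angular":[0,0,30]},{"fingers":1,"slide":[70,46,0],"angular":[0,0,36]},{"fingers":1,"slide":[70,46,0],"angular":[0,0,36]},{"fingers":1,"slide":[70,46,0],"angular":[0,0,36]}], "squeeze": 90}}

```text
clock: 12.45
tcp_pos: [0.4621, 0.163, 0.1595]
orientation: [0.003, 0.432, 0.902, 0.002]
wrist_force: [6.7, 1.0, 4.0]
finger_gap: 0.018
grip_force: 89.0
```

```bash
python3 arc.py
```

```text
t 12.45 tcp [0.4621 0.163  0.1595] yaw 128.83 slide [-132.6   29.2    2.3] turn z -59.71 gap 0.01795155265408866 F [6.7 1.  4. ] j [ 0.18  0.19 -0.33  1.05 -0.    1.07] tilt [-0.00451325  0.0057443  -0.99997332]
88.96653771400452
r 0.13393749465934793
gate deg 59.758913959708266
60 [ 1.  -1.4 -0. ]
66 [14.4  3.2 -0. ]
72 [27.3  9.2 -0.1]
78 [39.4 16.5 -0.1]
84 [50.8 25.  -0.1]
90 [61.2 34.7 -0.1]
96 [70.5 45.4 -0.1]
```

Call:
{"method": "jog_arm", "body": {"moves": [{"fingers":1,"slide":[14,4,0],"angular":[0,0,6]},{"fingers":1,"slide":[27,10,0],"angular":[0,0,12]},{"fingers":1,"slide":[39,17,0],"angular":[0,0,18]},{"fingers":1,"slide":[50,26,0],"angular":[0,0,24]},{"fingers":1,"slide":[60,35,0],"angular":[0,0,30]},{"fingers":1,"slide":[60,35,0],"angular":[0,0,30]},{"fingers":1,"slide":[60,35,0],"angular":[0,0,30]},{"fingers":1,"slide":[60,35,0],"angular":[0,0,30]},{"fingers":1,"slide":[60,35,0],"angular":[0,0,30]}]}}

```text
clock: 13.2
tcp_pos: [0.4528, 0.2308, 0.1595]
orientation: [0.003, 0.651, 0.759, 0.002]
wrist_force: [8.4, -1.6, 2.2]
finger_gap: 0.0177
grip_force: 89.3
```

```bash
python3 arc.py; python3 -c "
from h import *
p=read_camera('top');save(p,'t7')
cv2.imwrite('pics/t7.png',cv2.resize(cv2.imread('pics/t7.png')[120:270,110:360],None,fx=3,fy=3,interpolation=cv2.INTER_CUBIC))
p=read_camera('scene');save(p,'s7')
cv2.imwrite('pics/s7.png',cv2.resize(cv2.imread('pics/s7.png')[80:280,150:370],None,fx=3,fy=3,interpolation=cv2.INTER_CUBIC))
"
```

```text
t 13.2 tcp [0.4528 0.2308 0.1595] yaw 98.78 slide [-168.6   90.5    2.6] turn z -89.76 gap 0.017729525613651473 F [ 8.4 -1.6  2.2] j [ 0.32  0.22 -0.29  1.06 -0.    1.73] tilt [-0.00221027  0.00804554 -0.99996519]
89.26100850105286
r 0.13336380448317536
gate deg -270.573953956441
-264 [15.3  2.8 -0. ]
-258 [28.2  8.8  0. ]
-252 [40.4 16.1  0. ]
-246 [51.7 24.6  0.1]
-240 [62.1 34.3  0.1]
-234 [71.4 45.   0.2]
-228 [79.6 56.6  0.3]
-222 [86.5 69.   0.4]
-216 [92.  82.1  0.5]
-210 [96.2 95.6  0.6]
-204 [ 98.9 109.6   0.7]
-198 [100.2 123.7   0.8]
-192 [ 99.9 137.9   0.9]
-186 [ 98.2 152.    1. ]
-180 [ 95.1 165.8   1.1]
-174 [ 90.5 179.2   1.2]
-168 [ 84.5 192.1   1.4]
-162 [ 77.2 204.3   1.5]
-156 [ 68.7 215.6   1.6]
-150 [ 59.  226.    1.7]
-144 [ 48.3 235.3   1.8]
-138 [ 36.7 243.5   1.9]
-132 [ 24.3 250.4   2. ]
-126 [ 11.2 255.9   2. ]
-120 [ -2.4 260.1   2.1]
-114 [-16.3 262.8   2.2]
-108 [-30.4 264.1   2.2]
-102 [-44.6 263.9   2.2]
-96 [-58.7 262.1   2.2]
-90 [-72.5 259.    2.2]
-84 [-85.9 254.4   2.2]
-78 [-98.8 248.4   2.2]
-72 [-111.   241.1    2.2]
-66 [-122.3  232.6    2.1]
-60 [-132.7  222.9    2.1]
-54 [-142.   212.2    2. ]
-48 [-150.2  200.6    1.9]
-42 [-157.1  188.2    1.9]
-36 [-162.7  175.1    1.8]
-30 [-166.8  161.6    1.7]
-24 [-169.5  147.6    1.6]
-18 [-170.8  133.5    1.5]
-12 [-170.6  119.3    1.3]
-6 [-168.9  105.2    1.2]
0 [-165.7   91.4    1.1]
6 [-161.1   78.     1. ]
12 [-155.1   65.1    0.9]
18 [-147.8   52.9    0.8]
24 [-139.3   41.6    0.6]
30 [-129.6   31.2    0.5]
36 [-118.9   21.9    0.4]
42 [-107.3   13.7    0.3]
48 [-94.9   6.8   0.3]
54 [-81.8   1.3   0.2]
60 [-68.3  -2.9   0.1]
66 [-54.3  -5.6   0.1]
72 [-40.2  -6.9   0. ]
78 [-26.   -6.7   0. ]
84 [-11.9  -4.9  -0. ]
90 [ 1.9 -1.8 -0. ]
96 [15.3  2.8 -0. ]
```

View pics/t7.png

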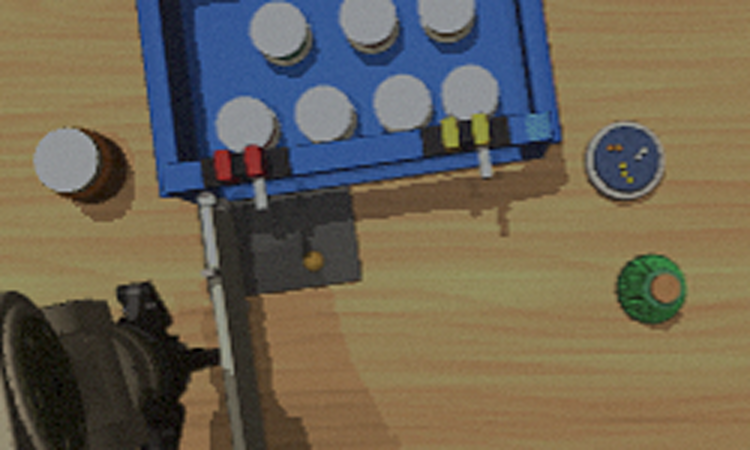

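View pics/s7.png

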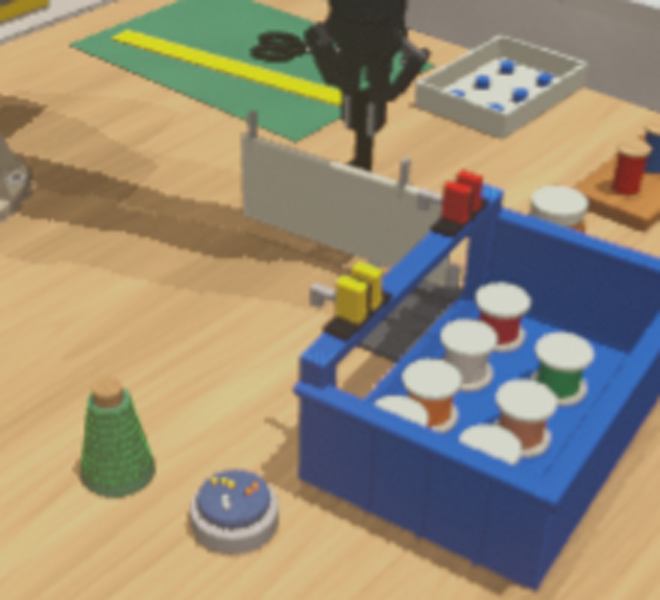

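The gate stands about square to the tote's front and the gripper is holding the post. Both catches are squeezed home and the cone, jar and tin have not moved. I'm handing in now.

```bash
python3 -c "
from workcell import *
print(hand_in())"
```

```text
the job is handed in; nothing more can be done
None
```

The job is handed in at about 13 s of the 53 s allowed: red catch squeezed home first, then yellow, and the gate swung past its detent to about 89° and held there by the post, with the cone, jar and tin where they stood.

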